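# Start the hand bolt in the stage boss of the viewing cabinet

## Robot

A 6-joint arm with a two-finger parallel gripper is mounted at the origin on the work surface. World frame = base frame: x ahead of the robot, y to its left, z up, the work surface at z = 0. Lengths are in m, angles in rad, forces in N, time in s.
With the tool pointing down it reaches from about 0.3 to 0.775 m from the base axis. Payload 14.6 kg.
Tool frame: the origin (TCP) lies midway between the tips of the shut fingers; the grasp point (between the pads) lies 19 mm behind it; z points along the fingers, y is the line along which they close (so a half turn about z gives the same grasp; the last joint's range is limited). The gripper opens to 85 mm and grips with 20 to 120 N. Pads are 22 mm wide; open, the fingers measure 114 mm over their backs; the gripper's body (76 mm by 85 mm) begins 54 mm behind the grasp point. The pads swing forward as they close: fully open they stand 13 mm farther back than shut.
Start: joints at [-1.179, 0.3, 1.521, -0, 1.321, -0.067], TCP at [0.244, -0.493, 0.231] pointing down, gripper open.
Joint ranges: [-3.03, 3.03], [-0.79, 2.21], [0.23, 2.52], [-1.04, 4.18], [0, 3.07], [-2.55, 2.55]. Speed limits (rad/s): [2.22, 2.22, 2.57, 3.14, 3.14, 3.14].

## Interface

Orientations are given as a rotation vector (axis times angle).
In Python, from station import ctrl gives the robot as it stands. Calls block until the motion is done:
- ctrl.goto(position, orientation): joint-space move of the TCP to a pose.
- ctrl.move_straight(position, attitude=None, speed=0.15): straight line of the TCP; attitude=None keeps the orientation; speed is the mean speed in m/s.
- ctrl.move_j(angles): joint-space move.
- ctrl.grip(opening): finger opening in m; the grip force is fixed at half the most; returns when the fingers have stopped.
- ctrl.wait(seconds).
- ctrl.inverse_kinematics(position, orientation): joint angles nearest the present ones, or None.
- ctrl.state(): the state.
- ctrl.grab_frame(name): name is "scene" or "side" or "wrist"; returns (picture, depth): 420x560x3 uint8, blue, green, red; 420x560 float32, m along the optical axis (not along the pixel's ray), 0 where there is no reading.
- ctrl.camera_model(name): a dict with "fx", "fy", "cx", "cy" (pixels), "xyz" and "orientation" of the camera in the world; the wrist camera has in their place "tool_from_camera" (4x4, takes a point from camera to tool coordinates, whose origin is the TCP and whose axes are the flange's). Camera axes: x right, y down, z forward; pixel columns grow to the right and rows downward; lengths in m; the calibration is good to about 2 mm. The wrist camera is an equidistant fisheye: a pixel r from the principal point sees the ray r / f radians off the axis. A picture is of the moment at which its call begins: read the wrist's pose just before it. camera_model takes no time and is no camera call.
A pose or a line that the arm cannot do raises ctrl.PlanningError and nothing moves.
- ctrl.hand_in(): hands the job in; it is judged then, once.
Trained networks look in the newest picture that a camera, given by its name, has taken for a name from the list of things; names that differ only in an ending like _2 or _b are one class to them, and where a whole thing is asked for, a point or a joint stands for the part that bears it (a point fixed in the world has none). Each returns a list of dicts, best first, with "conf" (0 to 1); they miss things now and then, are a little off and sometimes report something else, mostly with a low value. They report only what shows in the picture. A call takes as long as a camera call.
- ctrl.recognise(camera, query): "position" ([x, y, z] in m, in world coordinates, good to about 4 mm: the middle of the surface that is visible of it).
- ctrl.silhouettes(camera, query): "mask" (420x560 bool, what is visible of it).
- ctrl.mark_of(camera, query): "position" ([x, y, z] in m, in world coordinates, good to about 4 mm: a listed point, or the origin of a listed thing).
The state is a dict: "time": time; "joints": joint angles; "qvel": joint speeds; "joint_efforts": joint torques, N m; "eef_pos": TCP position; "tool_rot": TCP orientation; "force": force on the tool from outside, world axes, zero at the start; "moment": the same for the moment, N m; "gripper_width": finger opening in m; "grasp_force": force on a finger pad.
Only numpy, scipy, OpenCV 4.12 (cv2) and the standard library are available. Lean on these libraries where they do the work, as an engineer would, in place of code of your own. Each camera call takes 0.05 s, during which the arm holds its last target. There are 200 camera calls.

## Task

The hand bolt of the viewing cabinet's stage plate stands loose in the mouth of the threaded boss. Without lifting it out, turn it backward (counter-clockwise seen from above) until it drops into the start of the thread, then forward (clockwise) one full turn, and finish while still holding its grip bar firmly in the closed gripper, the bolt upright and still. Leave the other things on the plate and bench where they are.

Things in the scene. Friction and masses are not known exactly. Their poses are not given: they have to be found in the camera images.
- stage: fixed grey stage plate, 200 x 160 x 10 mm, lying on the bench; origin under its centre, z up, x along its long side. In its centre stands the aluminium boss, a tube of 48 mm outside and 36 mm inside diameter, its rim 70 mm above the bench, with a coarse right-hand two-start thread inside (16 mm per turn, 1.3 turns long)
- boss_mouth (a point): point on the boss's axis, 65 mm above the bench, axes as the stage's: the height of two flat lands just inside the rim (24 mm bore), 5 mm below it. At the clockwise end of each land a post as high as the rim stops the lugs, so from a land they reach the notches only by turning counter-clockwise
- boss_notch (a point): middle of the notch on the stage's +x side, 15 mm from the boss's axis, on its floor, 8 mm below the land; its twin is on the -x side. The notches, 50 degrees wide, part the two lands and are the starts of the thread. A lug dropped in is stopped counter-clockwise by a post's back; turning clockwise takes it under the land
- bolt: loose steel hand bolt, about 0.3 kg, upright in the boss; origin at the centre of its lower end, z up. Round shank, diameter 22 mm, 1 mm of play around it. At the start its lugs rest on the lands, 43 to 120 degrees clockwise of the notches (the +x lug belongs to the stage's +x notch). In a loose grip it slides freely up and down and follows the thread by its weight
- bolt_lugs (a point): point on the bolt's axis at the height of its two lugs (3.5 mm round pins on its +x and -x sides), 24 mm above its origin; 2 mm above the land at the start, about 6 mm below the land after the drop, about 22 mm below it one turn later
- bolt_lug (a point): tip of the lug on the bolt's +x side, 16.5 mm from the axis, 24 mm above its origin
- bolt_bar (a point): middle of the grip bar on top of the bolt, on its axis, 76 mm above its origin: a flat bar 46 mm long (along the bolt's x, right over the lugs), 14 mm thick (along y), 32 mm high. Its top is 135 mm above the bench at the start, about 127 mm after the drop, about 111 mm one turn later
- spacer: steel spacer ring, 28 mm across, 12 mm high, lying on the stage plate; leave alone
- vial: small amber glass vial with a black cap, 22 mm across, 45 mm high, standing on the stage plate; leave alone
- beaker: glass beaker, 66 mm across, 85 mm high, on the bench; leave alone
- reagent: amber glass reagent bottle, 68 mm across, 150 mm high, on the bench; leave alone
- dish: low glass dish, 90 mm across, 18 mm high, on the bench; leave alone
- spanner: steel spanner lying on the bench; leave alone
- steel_cup: steel cup, 72 mm across, 60 mm high, on the bench; leave alone

How it is judged:
On the way, in this order (a step that is already met when the one before it is completed fails the run):
1. the bolt, turned backward, has dropped into the start of the thread, its lugs in the notches (z of bolt_lugs in the frame of boss_mouth between -0.01 and -0.004 m and x of bolt_lug in the frame of boss_mouth above 0.01 m and horizontal distance between bolt_lugs and boss_mouth below 0.005 m and angle between bolt's own z axis and vertical below 0.15 rad), for 0.05 s.
2. the bolt is half a turn forward, lower in the thread (z of bolt_lugs in the frame of boss_mouth between -0.019 and -0.009 m and x of bolt_lug in the frame of boss_mouth below -0.006 m and horizontal distance between bolt_lugs and boss_mouth below 0.005 m and angle between bolt's own z axis and vertical below 0.15 rad).
3. the bolt is one turn forward (z of bolt_lugs in the frame of boss_mouth between -0.027 and -0.0165 m and x of bolt_lug in the frame of boss_mouth above 0.004 m and horizontal distance between bolt_lugs and boss_mouth below 0.005 m and angle between bolt's own z axis and vertical below 0.15 rad), for 0.1 s.
At the end, for the whole second after the job is handed in: The bolt stands upright in the boss (within 0.15 rad), one forward turn past the drop (its +x lug within 75 degrees of its own notch's direction, lugs 16.5 to 27 mm below the land), is still, and the fingers grip it with more than 5 N (all of step 3 and contact force between the fingers and bolt above 5 N and linear speed of bolt below 0.02 m/s and angular speed of bolt below 0.3 rad/s); the arm keeps its last pose, push and grip.
It fails at once if the bolt is lifted out of the boss's mouth (z of bolt_lugs in the frame of boss_mouth above 0.008 m).
It fails at once if a bystander on the plate or bench is moved more than 30 mm (distance of any of spacer, vial, beaker, reagent, dish, spanner, steel_cup from where it was at the start of the episode above 0.03 m).
It also fails if it takes over 61 s, if anything falls off the work surface, if the arm or the gripper's body presses on something with over 40 N, if the wrist force passes 120 N, or if a joint passes its speed limit or range.

## Working session

There is one attempt and no reset: what is moved stays moved. The work goes in short steps, each a Python script; the robot and the scene stay as the last script left them, time stands still between calls to the robot, and variables do not carry over. Pictures are saved under pics/ and viewed, at most 10 in all, crops included, and the job is handed in when it is done.

```bash
mkdir -p pics; python3 - <<'E'
from station import ctrl
import cv2,numpy as np
ims=[]
for c in ["scene","side"]:
    p,d=ctrl.grab_frame(c); cv2.imwrite(f"pics/{c}0.png",p)
    for q in ["stage","bolt","bolt_bar","bolt_lug","boss_mouth","boss_notch","vial","spacer","beaker","reagent","steel_cup"]:
        r=ctrl.mark_of(c,q)
        print(c,q,[(np.round(x["position"],3).tolist(),round(x["conf"],2)) for x in r[:2]])
    print(ctrl.camera_model(c))
s=ctrl.state();print(s["time"],s["force"],s["tool_rot"],s["gripper_width"])
E
```

```text
scene stage [([0.507, -0.024, 0.001], 0.61)]
scene bolt [([0.507, -0.029, 0.039], 0.68)]
scene bolt_bar [([0.51, -0.03, 0.118], 0.81), ([0.508, -0.028, 0.066], 0.24)]
scene bolt_lug [([0.524, -0.035, 0.072], 0.56)]
scene boss_mouth [([0.506, -0.029, 0.064], 0.82)]
scene boss_notch [([0.518, -0.013, 0.057], 0.72)]
scene vial [([0.667, 0.33, 0.002], 0.7), ([0.603, -0.016, 0.012], 0.56)]
scene spacer [([0.414, -0.033, 0.007], 0.5)]
scene beaker [([0.486, -0.362, 0.0], 0.67), ([0.517, 0.342, -0.004], 0.66)]
scene reagent [([0.521, -0.036, 0.066], 0.5)]
scene steel_cup [([0.653, -0.341, 0.003], 0.8), ([0.664, 0.332, -0.001], 0.49)]
{'fx': 427.5444418675733, 'fy': 427.5444418675733, 'cx': 274.39818712397823, 'cy': 194.76246405346842, 'xyz': array([1.46794027, 0.41381312, 0.69695437]), 'orientation': array([-1.23742764, -2.02546306,  1.09065711])}
side stage [([0.509, -0.028, 0.0], 0.66)]
side bolt [([0.506, -0.028, 0.045], 0.93), ([0.524, -0.03, 0.066], 0.57)]
side bolt_bar [([0.507, -0.02, 0.117], 0.56)]
side bolt_lug [([0.522, -0.033, 0.065], 0.95)]
side boss_mouth [([0.508, -0.024, 0.067], 0.72), ([0.666, 0.334, 0.004], 0.67)]
side boss_notch [([0.517, -0.014, 0.058], 0.75)]
side vial [([0.596, -0.012, 0.008], 0.64)]
side spacer [([0.418, -0.031, 0.009], 0.68)]
side beaker [([0.519, 0.344, 0.0], 0.83)]
side reagent [([0.664, 0.335, 0.001], 0.69)]
side steel_cup [([0.645, -0.339, -0.001], 0.93)]
{'fx': 485.2704637767326, 'fy': 485.2704637767326, 'cx': 285.44840246936576, 'cy': 205.9198002014138, 'xyz': array([0.09004307, 0.72583313, 0.74676899]), 'orientation': array([-0.82295506,  2.45714303, -1.2298807 ])}
1.2 [ 0.07785844  1.05867691 -0.98266754] [ 3.05928304e+00  7.14390699e-01 -6.33813829e-05] 0.08570409115827687
```

View pics/scene0.png

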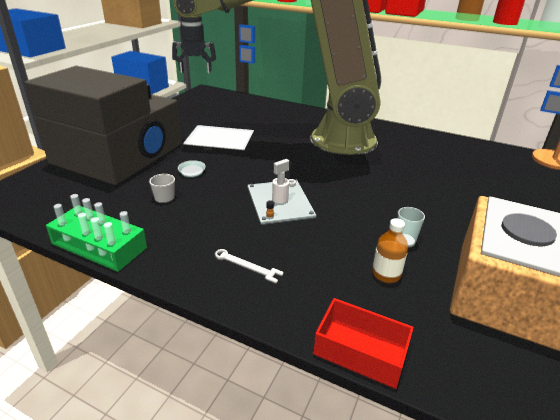

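View pics/side0.png

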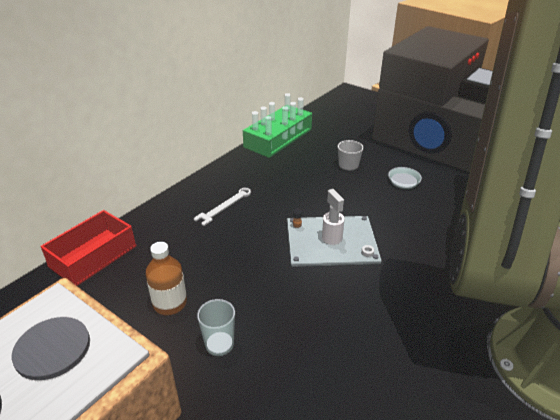

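```bash
cat > h.py <<'E'
from station import ctrl
import cv2,numpy as np
from scipy.spatial.transform import Rotation as R
def cloud(c,mask=None):
    p,d=ctrl.grab_frame(c); m=ctrl.camera_model(c)
    v,u=np.nonzero((d>0) if mask is None else (d>0)&mask)
    z=d[v,u]
    P=np.c_[(u-m["cx"])/m["fx"]*z,(v-m["cy"])/m["fy"]*z,z]
    return P@R.from_rotvec(m["orientation"]).as_matrix().T+m["xyz"],p
def rv(yaw): # tool down, tool y axis (closing line) at world angle yaw
    y=np.array([np.cos(yaw),np.sin(yaw),0]);z=np.array([0,0,-1.])
    return R.from_matrix(np.c_[np.cross(y,z),y,z]).as_rotvec()
E
python3 - <<'E'
from h import *
for c in ["scene","side"]:
    P,p=cloud(c)
    r=np.hypot(P[:,0]-.507,P[:,1]+.028)
    T=P[(r<.05)&(P[:,2]>.128)&(P[:,2]<.145)]
    print(c,len(T),np.median(T[:,2]))
    rc=cv2.minAreaRect((T[:,:2]*1000).astype(np.float32));print("bar top",rc)
    C=P[(abs(P[:,2]-.07)<.002)&(r<.027)]
    print("rim",len(C),cv2.minEnclosingCircle((C[:,:2]*1000).astype(np.float32)))
    S=P[(abs(P[:,2]-.010)<.003)&(r<.15)]
    print("stage",len(S),cv2.minAreaRect((S[:,:2]*1000).astype(np.float32)))
E
```

```text
scene 67 0.13389632035002985
bar top ((511.22174072265625, -26.90052604675293), (16.28567886352539, 44.530277252197266), 58.67857360839844)
rim 49 ((509.0418701171875, -27.312265396118164), 24.406614303588867)
stage 1457 ((510.1595764160156, -26.162757873535156), (203.41664123535156, 160.79966735839844), 39.49959182739258)
side 122 0.13527585039089107
bar top ((508.9688720703125, -25.564117431640625), (15.840560913085938, 48.3002815246582), 63.49635314941406)
rim 97 ((508.68463134765625, -26.8815860748291), 25.365564346313477)
stage 2594 ((506.29217529296875, -29.57861328125), (208.54054260253906, 165.37225341796875), 40.585792541503906)
```

The two views agree. The stage is centred at about (0.508, -0.027) with its +x at 40°: the plate is at scene px (281,200) and side px (333,240). The bolt bar runs along about -29°, so its lug is about 69° clockwise of the notch. The vial and spacer are low and clear of the fingers.

```bash
python3 - <<'E'
from h import *
for y in range(-180,181,15):
    q=ctrl.inverse_kinematics([.5085,-.027,.107],rv(np.radians(y)))
    print(y,None if q is None else np.round(q,2))
E
```

```text
-180 None
-165 None
-150 [-0.12  0.35  1.76  0.    1.02  2.49]
-135 [-0.12  0.35  1.76 -0.    1.02  2.23]
-120 [-0.12  0.35  1.76 -0.    1.02  1.97]
-105 [-0.12  0.35  1.76 -0.    1.02  1.71]
-90 [-0.12  0.35  1.76 -0.    1.02  1.45]
-75 [-0.12  0.35  1.76 -0.    1.02  1.18]
-60 [-0.12  0.35  1.76 -0.    1.02  0.92]
-45 [-0.12  0.35  1.76 -0.    1.02  0.66]
-30 [-0.12  0.35  1.76  0.    1.02  0.4 ]
-15 [-0.12  0.35  1.76 -0.    1.02  0.14]
0 [-0.12  0.35  1.76 -0.    1.02 -0.12]
15 [-0.12  0.35  1.76 -0.    1.02 -0.39]
30 [-0.12  0.35  1.76  0.    1.02 -0.65]
45 [-0.12  0.35  1.76 -0.    1.02 -0.91]
60 [-0.12  0.35  1.76 -0.    1.02 -1.17]
75 [-0.12  0.35  1.76 -0.    1.02 -1.43]
90 [-0.12  0.35  1.76 -0.    1.02 -1.7 ]
105 [-0.12  0.35  1.76 -0.    1.02 -1.96]
120 [-0.12  0.35  1.76 -0.    1.02 -2.22]
135 [-0.12  0.35  1.76 -0.    1.02 -2.48]
150 None
165 None
180 None
```

```bash
cat >> h.py <<'E'
C=[.5085,-.027]
def go(z,y): ctrl.goto([*C,z],rv(np.radians(y)))
def st(t=""):
    s=ctrl.state();print(t,"t%.1f"%s["time"],np.round(s["eef_pos"],4),"F",np.round(s["force"],1),"M",np.round(s["moment"],2),"w%.4f g%.1f"%(s["gripper_width"],s["grasp_force"]))
def bar(c):
    P,p=cloud(c)
    r=np.hypot(P[:,0]-.5085,P[:,1]+.027); return P[r<.035],p
E
python3 - <<'E'
from h import *
go(.2,61);st()
ctrl.move_straight([*C,.107],speed=.08);st()
ctrl.grip(.017);st("loose")
p,d=ctrl.grab_frame("side");cv2.imwrite("pics/side1.png",cv2.resize(p[120:300,220:460],None,fx=3,fy=3))
E
```

```text
t3.2 [ 0.5085 -0.0277  0.2   ] F [ 0.2 -0.3 -0.2] M [-0.01 -0.03 -0.03] w0.0858 g0.0
 t4.5 [ 0.5087 -0.027   0.1075] F [-0.5  0.7  1. ] M [-0.01 -0.01 -0.05] w0.0855 g0.0
loose t5.2 [ 0.5085 -0.027   0.107 ] F [-0.4  0.2 -0.3] M [0.04 0.01 0.01] w0.0168 g0.0
```

View pics/side1.png

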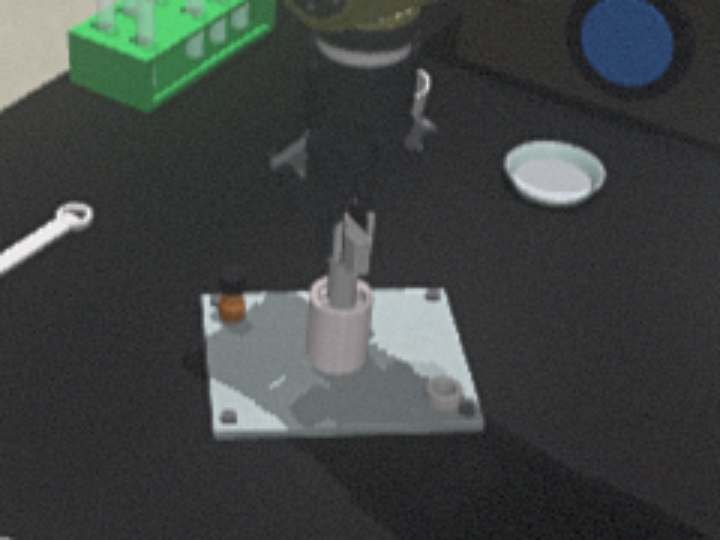

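The bar (crop px ~(350,240)) sits between both fingers, with the boss below and no contact force. Next I turn it counter-clockwise.

```bash
python3 - <<'E'
from h import *
for y in [85,105,120,134]:
    go(.107,y);st(y)
ctrl.wait(.3)
for c in ["side","scene"]:
    p,d=ctrl.grab_frame(c)
    for q in ["bolt_bar","bolt_lug","bolt_lugs","bolt"]:
        r=ctrl.mark_of(c,q);print(c,q,[(np.round(x["position"],3).tolist(),round(x["conf"],2)) for x in r[:2]])
    if c=="side": cv2.imwrite("pics/side2.png",cv2.resize(p[120:300,220:460],None,fx=3,fy=3))
E
```

```text
85 t5.7 [ 0.5085 -0.027   0.107 ] F [0.4 0.  0.8] M [-0.06 -0.06 -0.  ] w0.0168 g0.0
105 t6.2 [ 0.5085 -0.027   0.107 ] F [ 0.3 -0.3  0. ] M [-0.04 -0.02 -0.02] w0.0168 g0.0
120 t6.5 [ 0.5085 -0.027   0.107 ] F [-0.2 -0.4  0.8] M [-0.04  0.04 -0.01] w0.0171 g0.0
134 t6.9 [ 0.5085 -0.027   0.107 ] F [0.3 0.2 0.5] M [-0.04 -0.02 -0.02] w0.0171 g0.0
side bolt_bar [([0.512, -0.022, 0.109], 0.74)]
side bolt_lug [([0.52, -0.013, 0.057], 0.82), ([0.596, -0.01, 0.007], 0.52)]
side bolt_lugs [([0.51, -0.024, 0.058], 0.58)]
side bolt [([0.506, -0.028, 0.036], 0.58), ([0.52, -0.014, 0.056], 0.39)]
scene bolt_bar [([0.51, -0.03, 0.106], 0.48)]
scene bolt_lug [([0.518, -0.014, 0.06], 0.59)]
scene bolt_lugs [([0.506, -0.026, 0.058], 0.43), ([0.417, -0.034, 0.011], 0.27)]
scene bolt [([0.505, -0.026, 0.031], 0.55)]
```

View pics/side2.png

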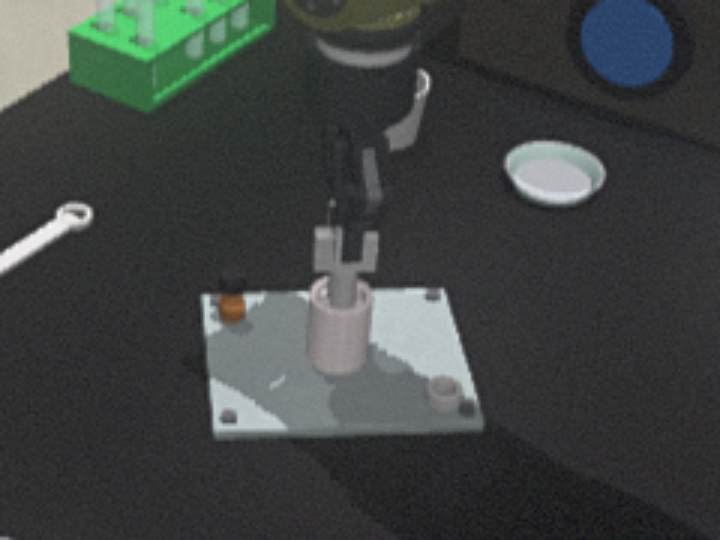

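It dropped: the bar is visibly lower (crop px ~(345,250)), and lugs z≈0.058 against 0.059 expected. Now I lower the tool and turn forward half a turn, checking on the way.

```bash
cat >> h.py <<'E'
def zf(turned): return .0995-.016*turned/360
def look(c="side",qs=("bolt_bar","bolt_lug","bolt_lugs")):
    ctrl.grab_frame(c)
    for q in qs:
        r=ctrl.mark_of(c,q);print(c,q,[(np.round(x["position"],3).tolist(),round(x["conf"],2)) for x in r[:2]])
E
python3 - <<'E'
from h import *
go(.0995,134);st()
for y in range(115,-70,-15):
    go(zf(130-y),y)
    f=ctrl.state()["force"]
    if y in(70,40,-5,-50,-65): st(y)
    if y in(40,-20): look()
    if abs(f).max()>15: st("STOP");break
look();look("scene")
E
```

```text
t7.9 [ 0.5082 -0.027   0.0989] F [0.8 0.8 1.3] M [0.02 0.02 0.05] w0.0170 g0.1
70 t9.4 [ 0.5085 -0.027   0.0969] F [-0.1  0.2 -0.2] M [0.02 0.03 0.05] w0.0172 g0.0
40 t10.1 [ 0.5085 -0.027   0.0955] F [ 0.  -0.1  1.2] M [-0.08 -0.03 -0.03] w0.0171 g0.0
side bolt_bar [([0.51, -0.022, 0.104], 0.67)]
side bolt_lug [([0.521, -0.036, 0.052], 0.51), ([0.52, -0.015, 0.059], 0.16)]
side bolt_lugs [([0.508, -0.031, 0.055], 0.71)]
-5 t11.4 [ 0.5085 -0.027   0.0935] F [-0.5 -0.2 -0.3] M [-0.06  0.01 -0.02] w0.0173 g0.0
side bolt_bar [([0.511, -0.015, 0.103], 0.58)]
side bolt_lug [([0.503, -0.04, 0.052], 0.7)]
side bolt_lugs [([0.512, -0.025, 0.052], 0.7)]
-50 t12.7 [ 0.5085 -0.027   0.0915] F [ 0.4 -0.3  0.3] M [0.09 0.03 0.03] w0.0171 g0.0
-65 t13.0 [ 0.5085 -0.027   0.0909] F [-0.6  0.4 -0. ] M [ 0.05 -0.02 -0.01] w0.0172 g0.0
side bolt_bar [([0.512, -0.017, 0.104], 0.67)]
side bolt_lug [([0.494, -0.029, 0.05], 0.59)]
side bolt_lugs [([0.51, -0.026, 0.05], 0.79)]
scene bolt_bar [([0.51, -0.03, 0.099], 0.71)]
scene bolt_lug []
scene bolt_lugs [([0.505, -0.027, 0.05], 0.65)]
```

```bash
python3 - <<'E'
from h import *
ctrl.grip(.085);st("open")
for y in (25,119): go(.0909,y)
st()
P,p=bar("side");T=P[(P[:,2]>.113)&(P[:,2]<.125)];print(len(T),T[:,2].max())
look()
p,d=ctrl.grab_frame("side");cv2.imwrite("pics/side3.png",cv2.resize(p[120:300,220:460],None,fx=3,fy=3))
ctrl.grip(.017);st("loose")
E
```

```text
open t14.1 [ 0.5085 -0.027   0.0908] F [-0.4 -0.   0.2] M [-0.05  0.03 -0.01] w0.0850 g0.0
 t17.0 [ 0.5085 -0.027   0.0909] F [ 0.2  0.2 -0. ] M [0.   0.04 0.01] w0.0852 g0.0
56 0.12269079000667626
side bolt_bar [([0.506, -0.027, 0.065], 0.61), ([0.517, 0.343, 0.001], 0.17)]
side bolt_lug [([0.494, -0.031, 0.046], 0.57)]
side bolt_lugs [([0.508, -0.028, 0.049], 0.43)]
loose t17.9 [ 0.5085 -0.027   0.0909] F [-0.3 -0.5  0.6] M [ 0.01  0.   -0.03] w0.0170 g0.0
```

View pics/side3.png

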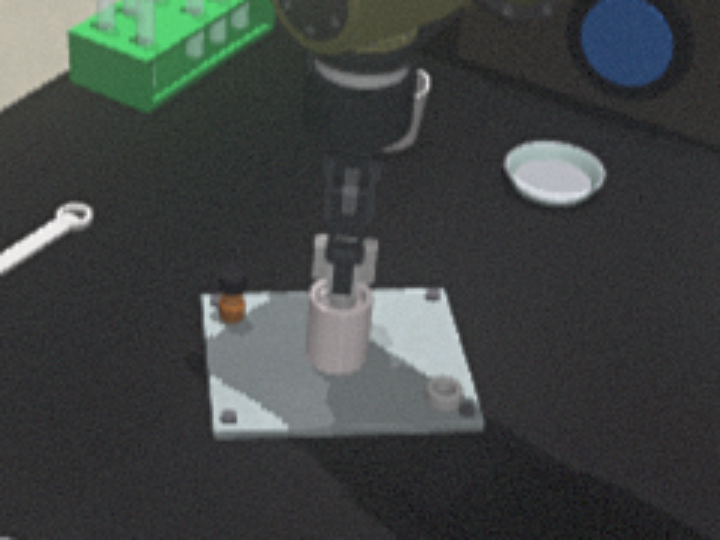

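The bar is lower (px ~(345,262)), still in line with the fingers, and loosely regrasped. On to the second half turn.

```bash
python3 - <<'E'
from h import *
for y in range(105,-60,-15):
    go(zf(310-y),y)
    f=ctrl.state()["force"]
    if y in(60,15,-30): st(y)
    if y in(45,-15): look()
    if abs(f).max()>15: st("STOP");break
go(zf(360),-57)
st("end");look();look("scene")
E
```

```text
60 t19.3 [ 0.5085 -0.027   0.0884] F [ 0.8 -0.1  0.5] M [-0.04 -0.01 -0.  ] w0.0171 g0.0
side bolt_bar [([0.512, -0.021, 0.097], 0.79), ([0.663, 0.334, 0.004], 0.65)]
side bolt_lug [([0.495, -0.012, 0.047], 0.51)]
side bolt_lugs [([0.511, -0.025, 0.046], 0.67)]
15 t20.6 [ 0.5085 -0.027   0.0864] F [-0.5 -0.2  0.2] M [0.01 0.03 0.07] w0.0168 g0.0
side bolt_bar [([0.509, -0.02, 0.096], 0.61)]
side bolt_lug [([0.51, -0.007, 0.043], 0.46)]
side bolt_lugs [([0.51, -0.024, 0.045], 0.44)]
-30 t21.9 [ 0.5085 -0.027   0.0844] F [ 0.2 -0.9  0.8] M [-0.03 -0.08  0.05] w0.0171 g0.0
end t22.6 [ 0.5085 -0.027   0.0835] F [-0.7  0.2  0.4] M [ 0.01 -0.02  0.01] w0.0170 g0.0
side bolt_bar [([0.512, -0.02, 0.096], 0.52)]
side bolt_lug [([0.518, -0.012, 0.04], 0.44)]
side bolt_lugs [([0.506, -0.026, 0.042], 0.58)]
scene bolt_bar [([0.51, -0.028, 0.094], 0.53), ([0.8, 0.025, 0.003], 0.25)]
scene bolt_lug [([0.518, -0.018, 0.045], 0.69)]
scene bolt_lugs [([0.505, -0.028, 0.044], 0.58)]
```

Lugs z is about 0.043 (22 mm below the land) and the lug points at the notch. Now I grip firmly.

```bash
python3 - <<'E'
from h import *
ctrl.grip(.0);st("firm");ctrl.wait(.5);st();look()
p,d=ctrl.grab_frame("side");cv2.imwrite("pics/side4.png",cv2.resize(p[120:300,220:460],None,fx=3,fy=3))
E
```

```text
firm t23.2 [ 0.5085 -0.027   0.0835] F [-0.9 -0.2  0.6] M [-0.05  0.17  0.04] w0.0132 g59.5
 t23.7 [ 0.5085 -0.027   0.0835] F [-2.1  0.4  2.2] M [-0.03  0.36  0.02] w0.0130 g59.6
side bolt_bar [([0.511, -0.019, 0.095], 0.55)]
side bolt_lug [([0.52, -0.016, 0.04], 0.73)]
side bolt_lugs [([0.509, -0.028, 0.042], 0.69)]
```

View pics/side4.png

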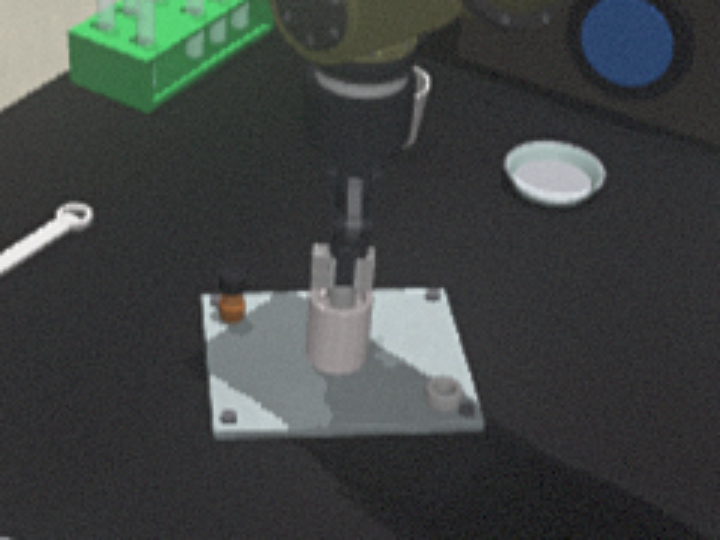

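The bar is held low over the boss (px ~(343,268)), upright, at 60 N with little wrist force. I'm handing it in.

```bash
python3 -c "
from h import *
st();print(ctrl.hand_in());st()"
```

```text
t23.9 [ 0.5085 -0.027   0.0835] F [-2.1 -0.5  1.5] M [-0.05  0.35  0.02] w0.0130 g59.6
the job is handed in; nothing more can be done
None
the job is handed in; nothing more can be done
```

I turned the bolt backward until it dropped into the thread, then forward one full turn, and handed it in at 23.9 s with the bar held firmly (about 60 N) and the bolt upright; the hand-in returned no verdict.

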